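# Unscrew the shaker cap and tip the chilling balls into the bowl

### The job

The rinsed copper-coloured chilling balls are still in the glass shaker jar that hangs in its tipping stand: unscrew the perforated cap (anticlockwise, as usual), take it off and lay it flat, holes up, on the cork coaster. Then push the open jar over on its pivots until all three balls have rolled out into the white bowl, and ease it back until it hangs upright, keeping it under control instead of letting it swing back by itself. Leave the tongs, the soju glasses and everything on the lazy susan where they are.

Things in the scene. Friction and masses are not known exactly. Their poses are not given: they have to be found in the camera images.
- stand: Tipping stand fixed to the bar: dark wooden board 140 x 170 x 14 mm with two upright steel cheeks (170 mm tall, outer faces at y = +/-55 mm; pivot-pin ends reach y = +/-67 mm). Origin on the bar's surface directly below the jar's axis; z up; x points the way the jar pours (towards the bowl). The tipping axis runs along the stand's y axis, 155 mm above the origin.
- jar (a joint): Tilt of the glass shaker jar about the tipping axis, rad: 0 = upright against its stop, growing as the mouth swings over to the stand's +x; far stop at 2.25. The balls roll out between about 1.8 and 2.15. The jar's heavy foot swings it back upright when it is let go at any tilt, hard if released from far over: light pivots, about 0.2 N m at most, 2 to 4 N at the neck.
- jar_mouth (a point): Centre of the clear glass jar's rim, moves with the jar; z points out of the mouth. Upright: body 62 mm diameter from its foot, 75 mm below the tipping axis, to 36 mm above it; cone up to 56 mm above it; neck 48 mm diameter (56 mm over its threads); rim 85 mm above the axis. Mouth 42 mm wide inside.
- jar_thread (a point): Centre of the threaded part of the neck, 69 mm above the tipping axis. Two rising threads hold the cap's two lugs, and a springy seal on the rim presses the cap up (about 9 N). Turned anticlockwise seen from above, the cap comes free after 1.7 to 2.3 rad, by how tightly it was closed: too much for one grip, so let go, turn back and grip again.
- cap_centre (a point): Centre (half-way up) of the knurled steel cap with perforated top, 64 mm diameter, 28 mm tall, about 80 g; z points up through the holes. Until free of the threads it cannot be lifted (a pull only meets force); once free the seal raises it 1 to 2 mm, and it lifts straight off, 25 mm to clear the rim. Turned too far, its lugs only strike a stop bead: ease back a little and it is still free.
- coaster: Round cork coaster fixed on the bar, 120 mm diameter, 5 mm thick; origin at the centre of its underside.
- bowl_rim (a point): Centre of the mouth of the loose white ceramic bowl: 160 mm diameter, 56 mm tall, already standing where the jar pours; z up.
- ball1: Copper-coloured chilling ball, 34 mm diameter, 60 g, in the jar; origin at its centre.
- ball2: As ball1.
- ball3: As ball1.
- glass1: Soju glass, 52 mm diameter, 62 mm tall, on the lazy susan; origin at the centre of its underside. Leave alone.
- glass2: As glass1.
- glass3: Soju glass like glass1, standing on the bar between the bowl and the napkin box, beyond the coaster. Leave alone.
- sauce_dish: Small blue ceramic sauce dish, 84 mm diameter, 24 mm tall, on the lazy susan. Leave alone.
- pick_holder: Steel toothpick holder with flip-top lid, 42 mm diameter, 73 mm tall, on the lazy susan. Leave alone.
- empty_bottle: Empty green glass bottle, 65 mm diameter, 215 mm tall, on the lazy susan. Leave alone.
- lazysusan: Black plastic turntable, 290 mm diameter, its floor 30 mm above the bar; origin at the centre of its underside. Leave alone.
- tongs: Steel ice tongs lying on the bar, 135 mm long, 16 mm high, between the robot and the coaster; origin about midway along. Leave alone.
Not all that is in view belongs to the job. What is shaped like the part that bears cap_centre but pink is not meant. Of the things shaped like the coaster, the cork one is meant.

How it is judged:
On the way, in this order (a step that is already met when the one before it is completed fails the run):
1. the cap is off the jar and lies flat, holes up, on the coaster (horizontal distance between cap_centre and coaster below 0.035 m and height (world z) of cap_centre below 0.03 m and angle between cap_centre's own z axis and vertical below 0.15 rad), for 0.2 s.
2. the open jar is tipped well over (value of joint jar above 1.7 rad), for 0.2 s.
At the end, for the whole second after the job is handed in: The cap lies flat, holes up, on the cork coaster (its centre within 35 mm of the coaster's centre); all three balls lie in the bowl, which stands level; the jar hangs upright again (tilt under 0.12 rad); cap and balls are at rest (all of step 1 and horizontal distance between each of ball1, ball2, ball3 and bowl_rim below 0.075 m and z of each of ball1, ball2, ball3 in the frame of bowl_rim below 0.005 m and value of joint jar below 0.12 rad and angle between bowl_rim's own z axis and vertical below 0.15 rad and linear speed of cap below 0.02 m/s and linear speed of each of ball1, ball2, ball3 below 0.04 m/s); the robot touches nothing.
It fails at once if the jar is left to swing back by itself (faster than 4 rad/s) (velocity of joint jar below -4 rad/s).
It fails at once if a bystander is knocked over, or shoved by more than 40 mm (distance of any of glass1, glass2, glass3, sauce_dish, pick_holder, empty_bottle, tongs from where it was at the start of the episode above 0.04 m or angle between any of glass1, glass2, glass3, sauce_dish, pick_holder, empty_bottle, tongs's own z axis and vertical above 0.6 rad).
It also fails if it takes over 69 s, if anything falls off the work surface, if the arm or the gripper's body presses on something with over 40 N, if the wrist force passes 120 N, or if a joint passes its speed limit or range.

### The arm

A 6-joint arm with a two-finger parallel gripper is mounted at the origin on the work surface. World frame = base frame: x ahead of the robot, y to its left, z up, the work surface at z = 0. Lengths are in m, angles in rad, forces in N, time in s.
With the tool pointing down it reaches from about 0.35 to 0.925 m from the base axis. Payload 6.4 kg.
Tool frame: the origin (TCP) lies on the centre line of the jaws, within the pads' length; the fingertips stand 11 mm ahead of it and the grasp point (between the pads) lies 8 mm behind it; z points along the fingers, y is the line along which they close (so a half turn about z gives the same grasp; the last joint's range is limited). The gripper opens to 85 mm and grips with 20 to 120 N. Pads are 22 mm wide; open, the fingers measure 114 mm over their backs; the gripper's body (76 mm by 85 mm) begins 54 mm behind the grasp point. The pads swing forward as they close: fully open they stand 13 mm farther back than shut.
Start: joints at [-1.414, 0.245, 1.558, -0, 1.339, -0.174], TCP at [0.211, -0.615, 0.242] pointing down, gripper open.
Joint ranges: [-3.13, 3.13], [-1.02, 2.26], [0.13, 2.54], [-0.95, 4.09], [0.21, 2.88], [-2.74, 2.74]. Speed limits (rad/s): [2.57, 2.57, 3.14, 3.14, 3.14, 3.14].

### API

Orientations are given as a unit quaternion [x, y, z, w].
In Python, from cell import r gives the robot as it stands.
- The arm moves only by the shell command python3 -m jog 'ROWS'. ROWS is JSON, a list of rows, each a list of 7 numbers: the gripper's target within -1 to 1 (shut at 1, half-way at 0, fully open at -1), then the shift along the tool's x, y, z in cm, then the turn, a rotation vector about the tool's x, y, z in degrees. In form: [[gripper, dx, dy, dz, wx, wy, wz], ...]. A call has 1 to 12 rows; each row shifts and turns the commanded pose from where the row before left it, along the tool's axes as they then stand; what a row does not reach is not made up. A row lasts 1/12 s, in which the tool goes at most 41.7 mm and 7.16 degrees, less where a joint would pass 70% of its speed; a pose out of reach is approached as far as the arm can. A call is refused whole if a number of a shift passes 4.17 or a number of a turn 7.16, either way. A call with a gripper value outside its range is refused whole. The fingers move at their own pace and stop on an object; the grip force is fixed at half the most. Time passes only in rows, so rows that do not move let the fingers close. It gives the time, the measured TCP pose, the force, the opening and the grip force at its end, in the units of the state.
- r.sense(): the state, without advancing time (a new reading comes with each control period).
- r.grab_frame(name): name is "side" or "top"; returns a dict with "color" (400x640x3 uint8, blue, green, red), "K" (3x3 intrinsics, pixels), "xyz" and "rotation" of the camera in the world. Camera axes: x right, y up, looking along -z (the intrinsics and any distortion apply to the point x, -y, -z); pixel columns grow to the right and rows downward; lengths in m; the calibration is good to about 2 mm. A picture is of the moment at which its call begins. There is no depth.
- r.close_job(): hands the job in; it is judged then, once.
The state is a dict: "clock": time; "qpos": joint angles; "joint_velocities": joint speeds; "effort": joint torques, N m; "tool_pos": TCP position; "ee_rot": TCP orientation; "wrist_force": force on the tool from outside, world axes, zero at the start; "wrist_torque": the same for the moment, N m; "opening": finger opening in m; "grasp_force": force on a finger pad.
Only numpy, scipy, OpenCV 4.12 (cv2) and the standard library are available. Lean on these libraries where they do the work, as an engineer would, in place of code of your own. Each camera call takes 0.05 s, during which the arm holds its last target. There are 200 camera calls.

## Working session

There is one attempt and no reset: what is moved stays moved. The work goes in short steps, Python scripts to look and compute and a shell command to move; the robot and the scene stay as the last step left them, time stands still between calls to the robot, and variables do not carry over. Pictures are saved under pics/ and viewed, at most 10 in all, crops included, and the job is handed in when it is done.

```bash
ls; mkdir -p pics; python3 - <<'E'
from cell import r
import cv2
for n in("top","side"):
    f=r.grab_frame(n);cv2.imwrite(f"pics/{n}0.png",f["color"]);print(n,f["K"],f["xyz"],f["rotation"],[k for k in f])
print(r.sense())
E
```

```text
pics
top [[387.87097659   0.         323.63422448]
 [  0.         387.87097659 196.3438091 ]
 [  0.           0.           1.        ]] [0.27847814 0.06242436 1.48211976] [-0.06553822  0.07330375  0.70994677 -0.69735708] ['color', 'K', 'xyz', 'rotation']
side [[441.00508915   0.         314.98725016]
 [  0.         441.00508915 201.04209051]
 [  0.           0.           1.        ]] [ 0.48541749 -0.96232822  0.83165538] [ 0.47359009 -0.01419016 -0.00368046  0.88062337] ['color', 'K', 'xyz', 'rotation']
{'clock': 0.1, 'qpos': array([-1.41409980e+00,  2.45763435e-01,  1.55889335e+00,  8.61983349e-06,
        1.33868451e+00, -1.74114776e-01]), 'joint_velocities': array([-0.00177542, -0.00224041, -0.00348957, -0.0007522 , -0.00026589,
       -0.00044646]), 'effort': array([ 1.17713817e-04, -4.30665421e+01, -3.27132797e+01, -9.92749938e-05,
        2.78480918e-03, -1.98119375e-05]), 'tool_pos': array([ 0.21104944, -0.61427711,  0.24127755]), 'ee_rot': array([ 9.86351432e-01,  1.64651413e-01,  1.18077428e-05, -8.74246421e-04]), 'wrist_force': array([0.0112804 , 0.48746227, 0.05968538]), 'wrist_torque': array([ 0.04122447,  0.00839549, -0.02459428]), 'grasp_force': 0.0, 'opening': 0.08552469651395089}
```

View pics/top0.png

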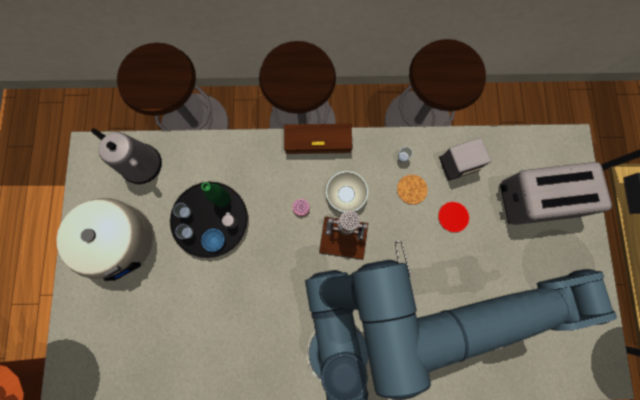

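View pics/side0.png

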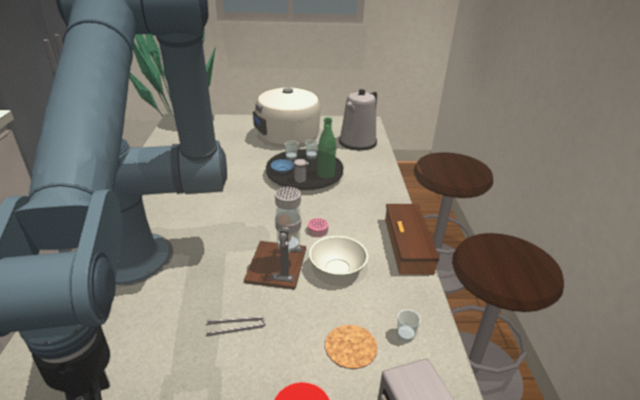

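The top view shows two possible caps: steel on the jar at (348,221), and a pink one at (301,208). The steel one fits. There are also two coasters: cork at (412,189) and red at (454,217), and cork is the one meant. The bowl is at (347,193), the tongs at (401,255), and glass3 at (404,156). In the side view the cap is at (288,196), the cork coaster at (351,346) and the bowl at (338,258). Next I'll confirm this in one enlarged crop and measure.

```bash
cat > h.py <<'E'
import numpy as np,cv2
from scipy.spatial.transform import Rotation as R
from cell import r
def ray(f,u,v):
    d=np.linalg.inv(f["K"])@[u,v,1]; d=R.from_quat(f["rotation"]).apply([d[0],-d[1],-d[2]])
    return np.array(f["xyz"]),d/np.linalg.norm(d)
def plane(f,u,v,z):
    o,d=ray(f,u,v); return o+d*(z-o[2])/d[2]
def tri(f,p,g,q):
    o,d=ray(f,*p);a,e=ray(g,*q)
    s=np.linalg.lstsq(np.c_[d,-e],a-o,rcond=None)[0]
    P,Q=o+s[0]*d,a+s[1]*e; return (P+Q)/2,np.linalg.norm(P-Q)
def proj(f,P):
    c=R.from_quat(f["rotation"]).inv().apply(np.array(P)-f["xyz"]); c=c*[1,-1,-1]
    p=f["K"]@c; return p[:2]/p[2]
def blobs(m,amin=30):
    n,l,s,c=cv2.connectedComponentsWithStats(m.astype(np.uint8)); return [(s[i].tolist(),c[i].round(1).tolist(),l==i) for i in range(1,n) if s[i][4]>amin]
E
python3 - <<'E'
from h import *
t=r.grab_frame("top");s=r.grab_frame("side")
a=cv2.resize(t["color"][165:270,285:435],None,fx=4,fy=4,interpolation=cv2.INTER_CUBIC)
b=cv2.resize(s["color"][180:370,230:430],None,fx=3,fy=3,interpolation=cv2.INTER_CUBIC)
cv2.imwrite("pics/c1.png",a);cv2.imwrite("pics/c2.png",b)
for f,n in((t,"top"),(s,"side")):
    h=cv2.cvtColor(f["color"],cv2.COLOR_BGR2HSV)
    for st,c,m in blobs((h[...,0]>8)&(h[...,0]<22)&(h[...,1]>120)&(h[...,2]>150),200): print(n,"cork",st,c,plane(f,*c,.005))
    for st,c,m in blobs((h[...,0]<15)&(h[...,1]>100)&(h[...,2]<130)&(h[...,2]>25),300):
        if 240<c[0]<380 and 200<c[1]<300:
            print(n,"board",st,c)
            q=cv2.approxPolyDP(cv2.convexHull(cv2.findContours(m.astype(np.uint8),0,2)[0][0]),4,True)[:,0]
            for p in q: print(p,plane(f,*p,.014).round(3))
E
```

```text
top cork [615, 167, 25, 16, 220] [625.4, 171.7] [ 0.6519051  -1.15414295  0.005     ]
top cork [397, 175, 30, 29, 699] [411.8, 189.0] [ 0.59604422 -0.301598    0.005     ]
top cork [13, 186, 52, 172, 4717] [39.0, 256.2] [0.3623345  1.11276911 0.005     ]
top cork [7, 305, 31, 55, 1045] [21.1, 329.6] [0.10076587 1.14452558 0.005     ]
top cork [0, 366, 23, 34, 471] [10.0, 382.7] [-0.07732091  1.15966679  0.005     ]
top board [320, 217, 47, 42, 1037] [342.2, 243.4]
[325 217] [0.49  0.04  0.014]
[366 229] [ 0.442 -0.115  0.014]
[362 258] [ 0.333 -0.096  0.014]
[320 252] [0.358 0.061 0.014]
side cork [326, 326, 51, 42, 1696] [350.8, 346.4] [ 0.59769007 -0.30977682  0.005     ]
side board [245, 247, 60, 40, 595] [279.8, 271.1]
[304 247] [0.491 0.033 0.014]
[294 286] [ 0.465 -0.126  0.014]
[245 280] [ 0.336 -0.104  0.014]
[248 270] [ 0.339 -0.066  0.014]
```

View pics/c1.png

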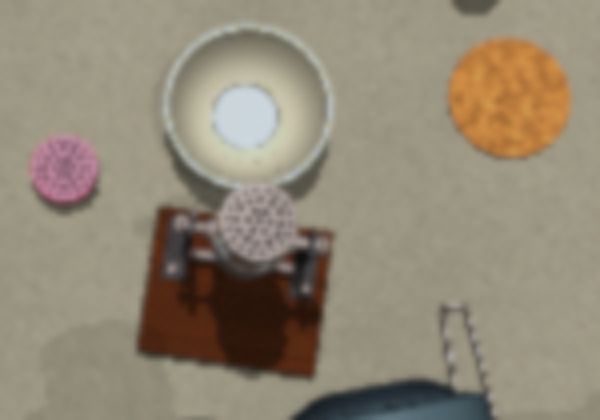

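View pics/c2.png

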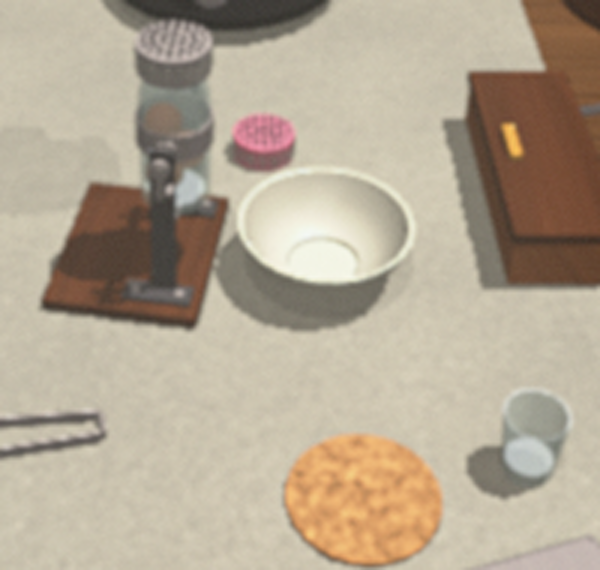

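```bash
python3 - <<'E'
from h import *
t=r.grab_frame("top");s=r.grab_frame("side")
T=lambda x,y:(285+x/4-.4,165+y/4-.4); S=lambda x,y:(230+x/3-.33,180+y/3-.33)
print("captop",tri(t,T(259,221),s,S(174,40)), plane(t,*T(259,221),.245))
print("coaster",tri(t,T(510,98),s,S(363.5,498)))
print("bowl",plane(t,*T(248,106),.056),plane(s,*S(325,226),.056))
c=np.array([plane(t,*T(*p),.014) for p in((160,207),(333,233),(313,378),(138,353))]);print(c.round(3),c.mean(0))
x=(c[0]-c[3])+(c[1]-c[2]); y=(c[0]-c[1])+(c[3]-c[2]);print("yaw",np.degrees(np.arctan2(x[1],x[0])),np.degrees(np.arctan2(-y[0],y[1])),np.linalg.norm(x)/2,np.linalg.norm(y)/2)
for n,p,q in(("pin L",(181,224),None),("pin R",(320,240),None)): print(n,plane(t,*T(*p),.17))
E
```

```text
captop (array([ 0.44768704, -0.03492588,  0.24214558]), np.float64(0.0018284320691155929)) [ 0.44638354 -0.03480066  0.245     ]
coaster (array([ 5.97682804e-01, -3.03972795e-01, -6.09298945e-05]), np.float64(0.0019045296829213515))
bowl [ 0.58112768 -0.04276568  0.056     ] [ 0.58237532 -0.05161522  0.056     ]
[[ 0.493  0.041  0.014]
 [ 0.465 -0.123  0.014]
 [ 0.329 -0.099  0.014]
 [ 0.355  0.065  0.014]] [ 0.41046    -0.02905319  0.014     ]
yaw -9.866662047228056 -9.367168203138252 0.13897850533202136 0.16605502990150223
pin L [0.45515506 0.02586875 0.17      ]
pin R [ 0.4393704  -0.09210731  0.17      ]
```

```bash
python3 -m jog '[[-1,0,0,-3,0,0,0],[-1,0,0,-3,0,0,0],[-1,2.28,-2.62,0,0,0,0],[-1,2.28,-2.62,0,0,0,0],[-1,2.28,-2.62,0,0,0,0],[-1,2.28,-2.62,0,0,0,0],[-1,2.28,-2.62,0,0,0,0],[-1,2.28,-2.62,0,0,0,0],[-1,2.28,-2.62,0,0,0,0],[-1,2.28,-2.62,0,0,0,0],[-1,2.28,-2.62,0,0,0,0],[-1,2.28,-2.62,0,0,0,0]]'
python3 -m jog '[[-1,2.28,-2.62,0,0,0,0],[-1,2.28,-2.62,0,0,0,0],[-1,2.28,-2.62,0,0,0,0],[-1,2.28,-2.62,0,0,0,0],[-1,2.28,-2.62,0,0,0,0],[-1,2.28,-2.62,0,0,0,0],[-1,2.28,-2.62,0,0,0,0],[-1,2.28,-2.62,0,0,0,0],[-1,0,0,0,0,0,0],[-1,0,0,0,0,0,0]]'
cat > st.py <<'E'
from h import *
import sys
s=r.sense(); M=R.from_quat(s["ee_rot"]).as_matrix()
print("t",s["clock"],"p",s["tool_pos"].round(4),"q",s["qpos"].round(2),"F",s["wrist_force"].round(1),"T",s["wrist_torque"].round(2),"op",round(s["opening"],4),"gf",round(s["grasp_force"],1))
print("yawx",np.degrees(np.arctan2(M[1,0],M[0,0])).round(1),"z",M[:,2].round(3))
if len(sys.argv)>1:
    g=np.array([float(v) for v in sys.argv[1:4]]); print("tool delta cm",(M.T@(g-s["tool_pos"])*100).round(2))
E
python3 st.py .447 -.035 .225
python3 - <<'E'
from h import *
f=r.grab_frame("side");c=f["color"][90:290,180:400];cv2.imwrite("pics/s1.png",cv2.resize(c,None,fx=3,fy=3,interpolation=cv2.INTER_CUBIC))
E
```

```text
clock: 1.3
tool_pos: [0.3419, -0.2913, 0.3023]
ee_rot: [0.986, 0.164, 0.0, 0.0]
wrist_force: [0.9, 0.1, 0.1]
opening: 0.0856
grasp_force: 0.0
clock: 2.13
tool_pos: [0.4463, -0.034, 0.3023]
ee_rot: [0.986, 0.167, -0.0, 0.0]
wrist_force: [0.0, -0.7, 0.6]
opening: 0.0853
grasp_force: 0.0
t 2.1333 p [ 0.4463 -0.034   0.3023] q [-0.33 -0.3   1.98 -0.    1.46  0.91] F [ 0.  -0.7  0.6] T [-0.02 -0.07  0.01] op 0.0853 gf 0.0
yawx 19.2 z [-0. -0. -1.]
tool delta cm [0.04 0.12 7.73]
```

View pics/s1.png

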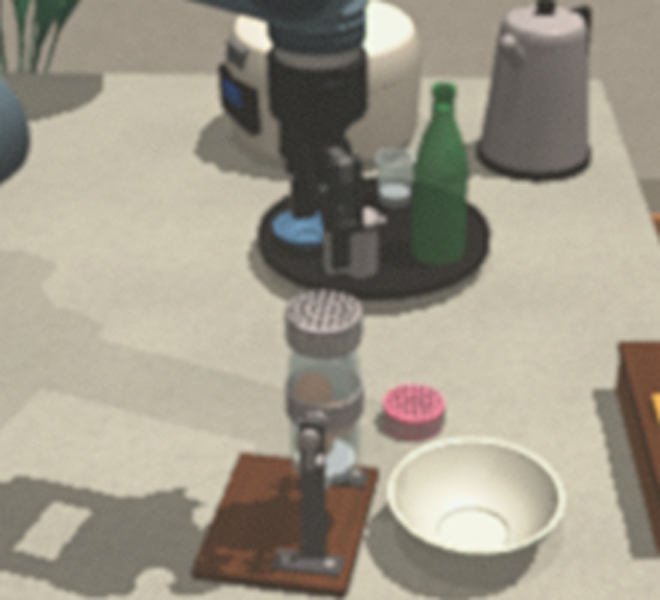

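The gripper is centred over the cap: the fingertips' midpoint is at crop x≈323 and the cap is at 324. I'll descend and grip.

```bash
python3 -m jog '[[-1,0.05,0.1,2.5,0,0,0],[-1,0,0,2.5,0,0,0],[-1,0,0,1.5,0,0,0],[-1,0,0,1.2,0,0,0],[-1,0,0,0,0,0,0],[0.5,0,0,0,0,0,0],[1,0,0,0,0,0,0],[1,0,0,0,0,0,0],[1,0,0,0,0,0,0],[1,0,0,0,0,0,0]]'; python3 st.py
```

```text
clock: 3.02
tool_pos: [0.4479, -0.037, 0.2271]
ee_rot: [0.986, 0.165, 0.001, 0.001]
wrist_force: [-0.2, -3.5, 5.7]
opening: 0.0626
grasp_force: 66.0
t 3.0167 p [ 0.4479 -0.037   0.2271] q [-0.34 -0.24  2.07 -0.    1.3   0.91] F [-0.2 -3.5  5.7] T [-0.55  0.17  0.03] op 0.0626 gf 66.0
yawx 19.0 z [ 0.003 -0.002 -1.   ]
```

```bash
python3 -m jog '[[1,0,0,0,0,0,-5],[1,0,0,0,0,0,-5],[1,0,0,0,0,0,-5],[1,0,0,0,0,0,-5]]';python3 st.py; python3 -m jog '[[1,0,0,0,0,0,-6],[1,0,0,0,0,0,-6],[1,0,0,0,0,0,-6],[1,0,0,0,0,0,-6],[1,0,0,0,0,0,-6],[1,0,0,0,0,0,-6],[1,0,0,0,0,0,-6],[1,0,0,0,0,0,-6],[1,0,0,0,0,0,-6],[1,0,0,0,0,0,0]]';python3 st.py
```

```text
clock: 3.35
tool_pos: [0.4481, -0.0364, 0.2272]
ee_rot: [0.942, 0.335, 0.002, 0.001]
wrist_force: [-0.2, 0.4, 6.4]
opening: 0.0625
grasp_force: 66.1
t 3.35 p [ 0.4481 -0.0364  0.2272] q [-0.33 -0.24  2.07  0.    1.31  0.55] F [-0.2  0.4  6.4] T [ 0.    0.04 -0.08] op 0.0625 gf 66.1
yawx 39.2 z [ 0.004 -0.001 -1.   ]
clock: 4.18
tool_pos: [0.448, -0.0366, 0.2272]
ee_rot: [0.687, 0.726, 0.001, 0.002]
wrist_force: [-0.8, -1.4, 6.2]
opening: 0.0626
grasp_force: 66.2
t 4.1833 p [ 0.448  -0.0366  0.2272] q [-0.33 -0.24  2.07 -0.    1.31 -0.39] F [-0.8 -1.4  6.2] T [-0.26  0.07  0.15] op 0.0626 gf 66.2
yawx 93.2 z [ 0.003 -0.001 -1.   ]
```

```bash
python3 -m jog '[[1,0,0,0,0,0,-6],[1,0,0,0,0,0,-6],[1,0,0,0,0,0,-6],[1,0,0,0,0,0,-6],[1,0,0,0,0,0,0]]';python3 st.py; python3 -m jog '[[1,0,0,0,0,0,-5],[1,0,0,0,0,0,-5],[1,0,0,0,0,0,0]]';python3 st.py;python3 -m jog '[[1,0,0,0,0,0,-5],[1,0,0,0,0,0,-5],[1,0,0,0,0,0,0]]';python3 st.py
```

```text
clock: 4.6
tool_pos: [0.4481, -0.0365, 0.2272]
ee_rot: [0.521, 0.853, 0.001, 0.002]
wrist_force: [0.3, -1.5, 6.7]
opening: 0.0631
grasp_force: 66.2
t 4.6 p [ 0.4481 -0.0365  0.2272] q [-0.33 -0.24  2.07  0.    1.3  -0.81] F [ 0.3 -1.5  6.7] T [-0.03 -0.01  0.06] op 0.0631 gf 66.2
yawx 117.2 z [ 0.004 -0.001 -1.   ]
clock: 4.85
tool_pos: [0.4481, -0.0364, 0.2272]
ee_rot: [0.445, 0.895, 0.001, 0.002]
wrist_force: [1.0, -0.6, 6.6]
opening: 0.0626
grasp_force: 66.2
t 4.85 p [ 0.4481 -0.0364  0.2272] q [-0.33 -0.24  2.07  0.    1.3  -0.98] F [ 1.  -0.6  6.6] T [0.01 0.02 0.08] op 0.0626 gf 66.2
yawx 127.1 z [ 0.004 -0.001 -1.   ]
clock: 5.1
tool_pos: [0.4481, -0.0363, 0.2272]
ee_rot: [0.365, 0.931, 0.001, 0.002]
wrist_force: [0.5, -0.7, 6.7]
opening: 0.0628
grasp_force: 66.2
t 5.1 p [ 0.4481 -0.0363  0.2272] q [-0.33 -0.24  2.07  0.    1.31 -1.16] F [ 0.5 -0.7  6.7] T [ 0.06 -0.01  0.1 ] op 0.0628 gf 66.2
yawx 137.1 z [ 0.004 -0.    -1.   ]
```

```bash
python3 -m jog '[[1,0,0,0,0,0,-5],[1,0,0,0,0,0,-5],[1,0,0,0,0,0,0]]';python3 st.py; python3 -m jog '[[1,0,0,-0.15,0,0,0],[1,0,0,-0.15,0,0,0],[1,0,0,0,0,0,0]]';python3 st.py
```

```text
clock: 5.35
tool_pos: [0.448, -0.0363, 0.2272]
ee_rot: [0.283, 0.959, 0.0, 0.002]
wrist_force: [0.3, 0.5, 6.8]
opening: 0.0623
grasp_force: 66.2
t 5.35 p [ 0.448  -0.0363  0.2272] q [-0.33 -0.24  2.07  0.    1.31 -1.33] F [0.3 0.5 6.8] T [0.1  0.07 0.02] op 0.0623 gf 66.2
yawx 147.1 z [ 0.004 -0.001 -1.   ]
clock: 5.6
tool_pos: [0.4477, -0.0363, 0.2292]
ee_rot: [0.284, 0.959, 0.0, 0.001]
wrist_force: [2.5, -0.3, 2.5]
opening: 0.0628
grasp_force: 65.8
t 5.6 p [ 0.4477 -0.0363  0.2292] q [-0.33 -0.24  2.07  0.    1.31 -1.33] F [ 2.5 -0.3  2.5] T [-0.1  -0.42 -0.08] op 0.0628 gf 65.8
yawx 147.0 z [ 0.003 -0.    -1.   ]
```

```bash
python3 -m jog '[[1,0,0,-0.1,0,0,0],[1,0,0,-0.1,0,0,0],[1,0,0,0,0,0,0]]';python3 st.py
```

```text
clock: 5.85
tool_pos: [0.4474, -0.0363, 0.2301]
ee_rot: [0.284, 0.959, 0.0, 0.001]
wrist_force: [5.1, -1.3, -0.6]
opening: 0.0626
grasp_force: 66.1
t 5.85 p [ 0.4474 -0.0363  0.2301] q [-0.33 -0.24  2.07  0.    1.31 -1.33] F [ 5.1 -1.3 -0.6] T [-0.21 -0.81  0.02] op 0.0626 gf 66.1
yawx 147.0 z [ 0.002 -0.    -1.   ]
```

```bash
python3 -m jog '[[1,0,0,0.25,0,0,0],[1,0,0,0.1,0,0,-5],[1,0,0,0,0,0,-5],[1,0,0,0,0,0,0]]';python3 st.py;  python3 -m jog '[[1,0,0,0,0,0,-5],[1,0,0,0,0,0,-5],[1,0,0,0,0,0,0]]';python3 st.py; python3 -m jog '[[1,0,0,-0.15,0,0,0],[1,0,0,-0.15,0,0,0],[1,0,0,-0.1,0,0,0],[1,0,0,0,0,0,0]]';python3 st.py
```

```text
clock: 6.18
tool_pos: [0.4467, -0.0386, 0.2277]
ee_rot: [0.199, 0.98, -0.003, -0.0]
wrist_force: [-1.8, -9.6, 6.5]
opening: 0.0629
grasp_force: 65.6
t 6.1833 p [ 0.4467 -0.0386  0.2277] q [-0.34 -0.24  2.07 -0.01  1.31 -1.5 ] F [-1.8 -9.6  6.5] T [-1.61  0.39 -0.27] op 0.0629 gf 65.6
yawx 157.0 z [-0.001 -0.006 -1.   ]
clock: 6.43
tool_pos: [0.4456, -0.0385, 0.2274]
ee_rot: [0.114, 0.993, -0.003, -0.002]
wrist_force: [-6.8, -8.9, 7.9]
opening: 0.0623
grasp_force: 67.1
t 6.4333 p [ 0.4456 -0.0385  0.2274] q [-0.34 -0.24  2.07 -0.01  1.31 -1.68] F [-6.8 -8.9  7.9] T [-1.66  1.32 -0.8 ] op 0.0623 gf 67.1
yawx 166.9 z [-0.005 -0.005 -1.   ]
clock: 6.77
tool_pos: [0.4439, -0.0382, 0.2277]
ee_rot: [0.115, 0.993, -0.003, -0.004]
wrist_force: [-3.8, -11.3, -6.6]
opening: 0.0624
grasp_force: 68.0
t 6.7667 p [ 0.4439 -0.0382  0.2277] q [-0.34 -0.24  2.07 -0.01  1.32 -1.68] F [ -3.8 -11.3  -6.6] T [-2.15  0.67 -0.9 ] op 0.0624 gf 68.0
yawx 166.8 z [-0.009 -0.005 -1.   ]
```

```bash
python3 -m jog '[[1,0,0,0.3,0,0,0],[1,0,0,0,0,0,5],[1,0,0,0,0,0,5],[1,0,0,0,0,0,3],[1,0,0,0,0,0,0]]';python3 st.py; python3 -m jog '[[1,0,0,-0.15,0,0,0],[1,0,0,-0.15,0,0,0],[1,0,0,-0.1,0,0,0],[1,0,0,0,0,0,0]]';python3 st.py
```

```text
clock: 7.18
tool_pos: [0.4462, -0.0361, 0.2279]
ee_rot: [0.226, 0.974, -0.0, -0.001]
wrist_force: [-1.6, -0.3, 5.6]
opening: 0.0627
grasp_force: 68.9
t 7.1833 p [ 0.4462 -0.0361  0.2279] q [-0.33 -0.24  2.07 -0.    1.31 -1.45] F [-1.6 -0.3  5.6] T [-0.01  0.37 -0.01] op 0.0627 gf 68.9
yawx 153.9 z [-0.002  0.    -1.   ]
clock: 7.52
tool_pos: [0.4464, -0.0359, 0.2311]
ee_rot: [0.225, 0.974, 0.0, -0.001]
wrist_force: [-0.2, 0.2, -0.4]
opening: 0.0624
grasp_force: 68.3
t 7.5167 p [ 0.4464 -0.0359  0.2311] q [-0.33 -0.24  2.07  0.    1.32 -1.45] F [-0.2  0.2 -0.4] T [-0.    0.03  0.  ] op 0.0624 gf 68.3
yawx 154.0 z [-0.001  0.001 -1.   ]
```

Commanded and actual height now agree, and the pull only carries the cap's weight. I'll lift on.

```bash
python3 -m jog '[[1,0,0,-0.3,0,0,0],[1,0,0,-0.4,0,0,0],[1,0,0,0,0,0,0]]';python3 st.py; python3 -m jog '[[1,0,0,-0.8,0,0,0],[1,0,0,-0.8,0,0,0],[1,0,0,-1.5,0,0,0],[1,0,0,-2,0,0,0],[1,0,0,-2,0,0,0],[1,0,0,0,0,0,0],[1,0,0,0,0,0,0]]';python3 st.py .598 -.304 .08
python3 - <<'E'
from h import *
f=r.grab_frame("side");c=f["color"][70:290,180:400];cv2.imwrite("pics/s2.png",cv2.resize(c,None,fx=2.5,fy=2.5,interpolation=cv2.INTER_CUBIC))
E
```

```text
clock: 7.77
tool_pos: [0.4471, -0.0362, 0.2394]
ee_rot: [0.225, 0.974, 0.0, 0.0]
wrist_force: [-0.3, 0.2, -0.5]
opening: 0.0627
grasp_force: 68.3
t 7.7667 p [ 0.4471 -0.0362  0.2394] q [-0.33 -0.25  2.06  0.    1.33 -1.45] F [-0.3  0.2 -0.5] T [-0.01  0.01 -0.05] op 0.0627 gf 68.3
yawx 154.0 z [ 0.001 -0.    -1.   ]
clock: 8.35
tool_pos: [0.4476, -0.0364, 0.3115]
ee_rot: [0.225, 0.974, -0.0, 0.002]
wrist_force: [-0.3, 0.4, -1.7]
opening: 0.0626
grasp_force: 68.3
t 8.35 p [ 0.4476 -0.0364  0.3115] q [-0.33 -0.31  1.97 -0.    1.47 -1.45] F [-0.3  0.4 -1.7] T [-0.01 -0.03 -0.02] op 0.0626 gf 68.3
yawx 154.0 z [ 0.003 -0.001 -1.   ]
tool delta cm [-25.18 -17.44  23.23]
```

View pics/s2.png

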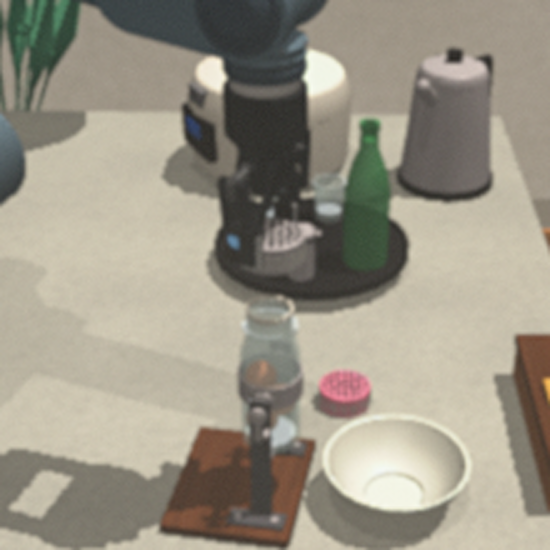

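The cap is held clear, and the open jar (rim at crop (270,303)) still has its balls. I'll carry the cap to the coaster.

```bash
python3 -m jog '[[1,-2.8,-1.94,0,0,0,0],[1,-2.8,-1.94,0,0,0,0],[1,-2.8,-1.94,0,0,0,0],[1,-2.8,-1.94,1,0,0,0],[1,-2.8,-1.94,1,0,0,0],[1,-2.8,-1.94,2,0,0,0],[1,-2.8,-1.94,2,0,0,0],[1,-2.8,-1.94,2,0,0,0],[1,-2.8,-1.94,2,0,0,0],[1,0,0,4,0,0,0],[1,0,0,4,0,0,0],[1,0,0,4,0,0,0]]'; python3 -m jog '[[1,0,0,1,0,0,0],[1,0,0,0,0,0,0],[1,0,0,0,0,0,0]]'; python3 st.py .598 -.304 .018
python3 - <<'E'
from h import *
f=r.grab_frame("side");c=f["color"][220:400,260:460];cv2.imwrite("pics/s3.png",cv2.resize(c,None,fx=3,fy=3,interpolation=cv2.INTER_CUBIC))
E
```

```text
clock: 9.4
tool_pos: [0.5957, -0.3038, 0.0864]
ee_rot: [0.226, 0.974, 0.0, -0.001]
wrist_force: [0.4, -0.2, -1.4]
opening: 0.0629
grasp_force: 68.3
clock: 9.65
tool_pos: [0.5967, -0.3037, 0.0801]
ee_rot: [0.225, 0.974, 0.0, -0.0]
wrist_force: [0.1, -0.3, -0.0]
opening: 0.0622
grasp_force: 68.3
t 9.65 p [ 0.5967 -0.3037  0.0801] q [-0.64  0.47  1.59  0.    1.08 -1.76] F [ 0.1 -0.3 -0. ] T [-0.03 -0.02 -0.01] op 0.0622 gf 68.3
yawx 154.0 z [-0.  0. -1.]
tool delta cm [-0.13  0.03  6.21]
```

View pics/s3.png

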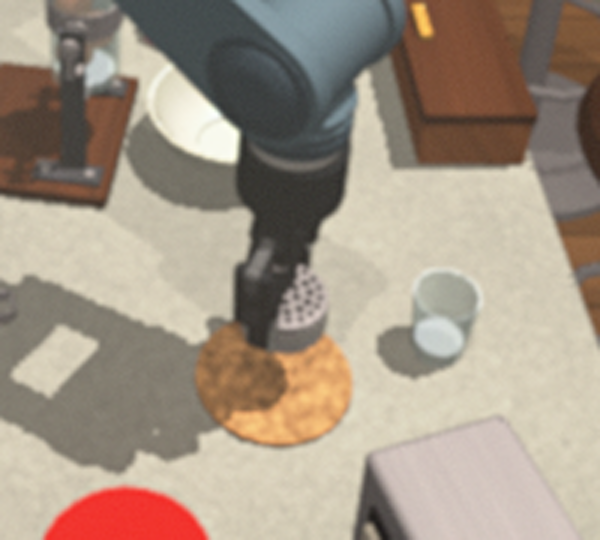

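The cap hangs over the coaster (crop (273,380)), and glass3 at (447,315) is clear of the fingers. I'll lower it and feel for contact.

```bash
python3 -m jog '[[1,-0.1,0,2,0,0,0],[1,0,0,2,0,0,0],[1,0,0,1.2,0,0,0],[1,0,0,0.5,0,0,0],[1,0,0,0.3,0,0,0],[1,0,0,0,0,0,0]]'; python3 -m jog '[[1,0,0,0.2,0,0,0],[1,0,0,0,0,0,0]]'; python3 st.py
```

```text
clock: 10.2
tool_pos: [0.5981, -0.3045, 0.0207]
ee_rot: [0.225, 0.974, -0.0, 0.001]
wrist_force: [-0.6, 0.2, -1.5]
opening: 0.0625
grasp_force: 68.3
clock: 10.37
tool_pos: [0.5981, -0.3046, 0.0189]
ee_rot: [0.225, 0.974, -0.0, 0.001]
wrist_force: [0.1, 0.3, -0.9]
opening: 0.0628
grasp_force: 68.3
t 10.3667 p [ 0.5981 -0.3046  0.0189] q [-0.64  0.56  1.59 -0.    0.99 -1.76] F [ 0.1  0.3 -0.9] T [ 0.03 -0.   -0.03] op 0.0628 gf 68.3
yawx 154.0 z [ 0.001 -0.001 -1.   ]
```

```bash
python3 -m jog '[[1,0,0,0.2,0,0,0],[1,0,0,0,0,0,0]]';  python3 -m jog '[[1,0,0,0.2,0,0,0],[1,0,0,0,0,0,0]]'
```

```text
clock: 10.53
tool_pos: [0.5982, -0.3047, 0.0168]
ee_rot: [0.225, 0.974, -0.0, 0.001]
wrist_force: [1.3, -0.7, 0.8]
opening: 0.063
grasp_force: 68.5
clock: 10.7
tool_pos: [0.5984, -0.3048, 0.0166]
ee_rot: [0.225, 0.974, -0.0, 0.0]
wrist_force: [-5.9, 2.5, 13.4]
opening: 0.0624
grasp_force: 69.6
```

```bash
python3 -m jog '[[1,0,0,-0.15,0,0,0],[0.3,0,0,0,0,0,0],[-1,0,0,0,0,0,0],[-1,0,0,0,0,0,0],[-1,0,0,-1,0,0,0],[-1,0,0,-2,0,0,0],[-1,0,0,-4,0,0,0],[-1,0,0,-4,0,0,-4],[-1,0,0,-4,0,0,-4],[-1,0,0,-4,0,0,-4],[-1,0,0,-4,0,0,-4],[-1,0,0,-4,0,0,-0.4]]'; python3 -m jog '[[1,0,0,-4,0,0,0],[1,0,0,0,0,0,0],[1,0,0,0,0,0,0]]'; python3 st.py .3900 -.0266 .32
python3 - <<'E'
from h import *
f=r.grab_frame("side");c=f["color"][220:400,260:460];cv2.imwrite("pics/s4.png",cv2.resize(c,None,fx=3,fy=3,interpolation=cv2.INTER_CUBIC))
E
```

```text
clock: 11.7
tool_pos: [0.5971, -0.3038, 0.2877]
ee_rot: [0.083, 0.997, -0.0, 0.0]
wrist_force: [0.4, -0.2, -0.2]
opening: 0.0851
grasp_force: 0.0
clock: 11.95
tool_pos: [0.5985, -0.3048, 0.3299]
ee_rot: [0.084, 0.996, -0.002, 0.003]
wrist_force: [-0.3, 0.8, -0.1]
opening: 0.0514
grasp_force: 0.0
t 11.95 p [ 0.5985 -0.3048  0.3299] q [-0.64  0.24  1.41 -0.    1.49 -2.04] F [-0.3  0.8 -0.1] T [-0.02 -0.03 -0.01] op 0.0514 gf 0.0
yawx 170.4 z [ 0.006 -0.004 -1.   ]
tool delta cm [25.22 23.94  0.74]
```

View pics/s4.png

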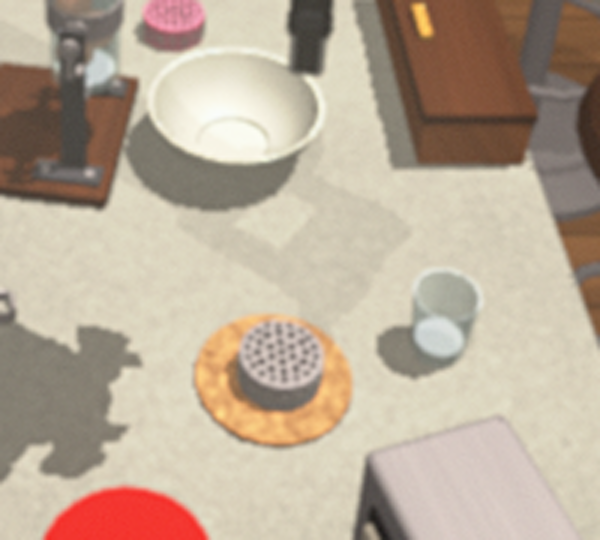

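The cap lies flat with its holes up, centred on the coaster (crop (280,365)). Now I'll move behind the jar.

```bash
python3 -m jog '[[1,2.52,2.39,0,0,0,0],[1,2.52,2.39,0,0,0,0],[1,2.52,2.39,0,0,0,0],[1,2.52,2.39,0,0,0,0],[1,2.52,2.39,0,0,0,0],[1,2.52,2.39,0,0,0,0],[1,2.52,2.39,0,0,0,0],[1,2.52,2.39,0,0,0,0],[1,2.52,2.39,0,0,0,0],[1,2.52,2.39,0,0,0,0],[1,0,0,0,0,0,0],[1,0,0,0,0,0,0]]'; python3 -m jog '[[1,0,0,3,0,0,0],[1,0,0,3,0,0,0],[1,0,0,2.5,0,0,0],[1,0,0,1.5,0,0,0],[1,0,0,0,0,0,0],[1,0,0,0,0,0,0]]'
python3 st.py .3900 -.0266 .23
```

```text
clock: 13.0
tool_pos: [0.3879, -0.0252, 0.3235]
ee_rot: [0.083, 0.997, 0.0, -0.001]
wrist_force: [0.2, 0.2, -0.9]
opening: 0.0
grasp_force: 0.0
clock: 13.5
tool_pos: [0.3886, -0.0267, 0.2239]
ee_rot: [0.085, 0.996, 0.0, -0.002]
wrist_force: [-0.0, -0.1, -0.5]
opening: 0.0001
grasp_force: 0.0
t 13.5 p [ 0.3886 -0.0267  0.2239] q [-0.36 -0.41  2.2  -0.    1.35 -1.76] F [-0.  -0.1 -0.5] T [-0.03 -0.01 -0.01] op 0.0001 gf 0.0
yawx 170.3 z [-0.004  0.001 -1.   ]
tool delta cm [-0.13  0.03 -0.61]
```

```bash
python3 - <<'E'
import numpy as np
th=np.arange(0,2.11,.15); rho,h=.066,.028
x=rho*np.sin(th)-h*np.cos(th)-.011*np.clip(np.cos(th)*2,-1,1); z=.155+rho*np.cos(th)+h*np.sin(th)+.011
for i in range(len(th)): print(th[i].round(2),"x %.1f z %.1f"%(x[i]*1000,z[i]*1000), "" if i==0 else ("row dx %.2f dz %.2f"%(-(x[i]-x[i-1])*100,-(z[i]-z[i-1])*100)))
o=np.array([.4475,-.0363]);print("now x",(np.array([.3886,-.0267])-o)@[.986,-.167])
E
```

```text
0.0 x -39.0 z 232.0 
0.15 x -28.8 z 235.4 row dx -1.02 dz -0.34
0.3 x -18.2 z 237.3 row dx -1.06 dz -0.19
0.45 x -7.5 z 237.6 row dx -1.07 dz -0.03
0.6 x 3.2 z 236.3 row dx -1.07 dz 0.13
0.75 x 13.5 z 233.4 row dx -1.03 dz 0.29
0.9 x 23.3 z 229.0 row dx -0.98 dz 0.44
1.05 x 32.4 z 223.1 row dx -0.91 dz 0.58
1.2 x 43.4 z 216.0 row dx -1.10 dz 0.71
1.35 x 53.4 z 207.8 row dx -1.01 dz 0.82
1.5 x 62.3 z 198.6 row dx -0.89 dz 0.92
1.65 x 69.7 z 188.7 row dx -0.75 dz 0.99
1.8 x 75.6 z 178.3 row dx -0.59 dz 1.04
1.95 x 79.8 z 167.6 row dx -0.42 dz 1.07
2.1 x 82.1 z 156.9 row dx -0.23 dz 1.07
now x -0.059678600000000005
```

```bash
python3 -m jog '[[1,-1,0,-0.4,0,0,0],[1,-1,0,-0.4,0,0,0],[1,-0.5,0,-0.17,0,0,0],[1,-0.5,0,-0.17,0,0,0],[1,-0.5,0,-0.1,0,0,0],[1,-0.5,0,-0.1,0,0,0],[1,-0.55,0,0,0,0,0],[1,-0.55,0,0,0,0,0],[1,-0.55,0,0.06,0,0,0],[1,-0.55,0,0.07,0,0,0],[1,0,0,0,0,0,0]]'; python3 st.py
python3 - <<'E'
from h import *
f=r.grab_frame("side");c=f["color"][120:300,200:400];cv2.imwrite("pics/s5.png",cv2.resize(c,None,fx=3,fy=3,interpolation=cv2.INTER_CUBIC))
E
```

```text
clock: 14.42
tool_pos: [0.452, -0.0373, 0.2391]
ee_rot: [0.084, 0.996, -0.0, 0.002]
wrist_force: [-1.2, -0.3, 7.3]
opening: -0.0002
grasp_force: 3.8
t 14.4167 p [ 0.452  -0.0373  0.2391] q [-0.33 -0.24  2.05 -0.    1.33 -1.74] F [-1.2 -0.3  7.3] T [-0.13  0.26 -0.02] op -0.0002 gf 3.8
yawx 170.4 z [ 0.003 -0.001 -1.   ]
```

View pics/s5.png

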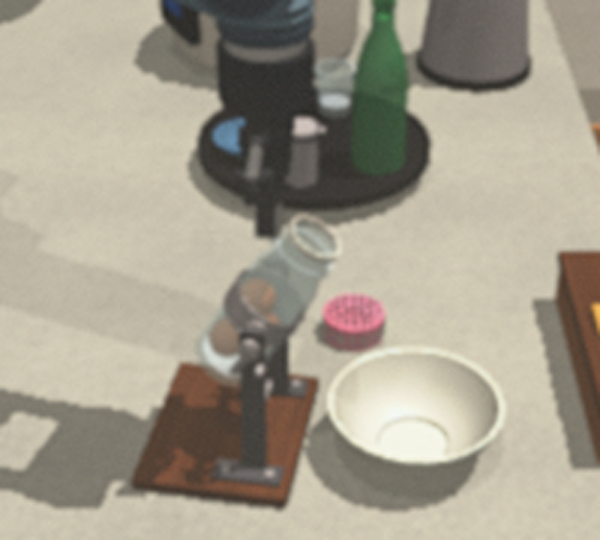

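The jar is tipped about 0.6 rad, with the finger at the neck (crop (265,232)), as planned. I'll carry on along the arc.

```bash
python3 -m jog '[[1,-0.52,0,0.14,0,0,0],[1,-0.52,0,0.15,0,0,0],[1,-0.49,0,0.22,0,0,0],[1,-0.49,0,0.22,0,0,0],[1,-0.46,0,0.29,0,0,0],[1,-0.46,0,0.29,0,0,0],[1,-0.55,0,0.35,0,0,0],[1,-0.55,0,0.36,0,0,0],[1,-0.5,0,0.41,0,0,0],[1,-0.5,0,0.41,0,0,0],[1,-0.45,0,0.46,0,0,0],[1,-0.45,0,0.46,0,0,0]]'; python3 -m jog '[[1,-0.37,0,0.5,0,0,0],[1,-0.37,0,0.5,0,0,0],[1,-0.3,0,0.52,0,0,0],[1,-0.3,0,0.52,0,0,0],[1,-0.2,0,0.53,0,0,0],[1,-0.2,0,0.53,0,0,0],[1,0,0,0,0,0,0],[1,0,0,0,0,0,0],[1,0,0,0,0,0,0]]'; python3 st.py
python3 - <<'E'
from h import *
f=r.grab_frame("side");c=f["color"][120:300,200:400];cv2.imwrite("pics/s6.png",cv2.resize(c,None,fx=3,fy=3,interpolation=cv2.INTER_CUBIC))
E
```

```text
clock: 15.47
tool_pos: [0.5093, -0.0468, 0.1999]
ee_rot: [0.084, 0.996, -0.0, 0.0]
wrist_force: [-2.3, -0.7, 4.1]
opening: 0.0002
grasp_force: 2.2
clock: 16.22
tool_pos: [0.5262, -0.0496, 0.169]
ee_rot: [0.084, 0.996, 0.0, 0.0]
wrist_force: [-0.8, 0.1, 3.0]
opening: 0.0003
grasp_force: 1.8
t 16.2167 p [ 0.5262 -0.0496  0.169 ] q [-0.31  0.04  1.93  0.    1.17 -1.71] F [-0.8  0.1  3. ] T [ 0.09  0.13 -0.05] op 0.0003 gf 1.8
yawx 170.4 z [ 0.001  0.    -1.   ]
```

View pics/s6.png

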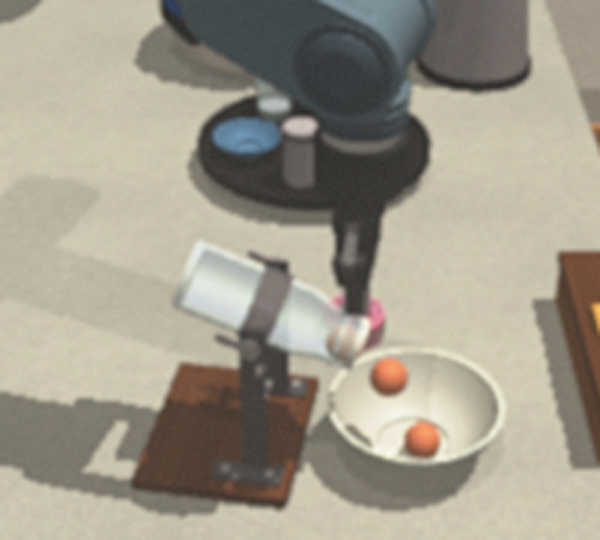

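Two balls are in the bowl (crop (390,377) and (423,440)). The third is at the mouth (347,338), so I'll go slightly further and wait, then count orange blobs.

```bash
python3 -m jog '[[1,-0.13,0,0.4,0,0,0],[1,-0.1,0,0.4,0,0,0],[1,0,0,0,0,0,0],[1,0,0,0,0,0,0],[1,0,0,0,0,0,0],[1,0,0,0,0,0,0],[1,0,0,0,0,0,0],[1,0,0,0,0,0,0],[1,0,0,0,0,0,0]]'; cat > balls.py <<'E'
from h import *
for n in("side","top"):
    f=r.grab_frame(n);h=cv2.cvtColor(f["color"],cv2.COLOR_BGR2HSV)
    for st,c,m in blobs((h[...,0]<14)&(h[...,1]>120)&(h[...,2]>120),12):
        if np.linalg.norm(plane(f,*c,.03)[:2]-[.581,-.045])<.15: print(n,st,c,plane(f,*c,.03).round(3))
E
python3 balls.py; python3 st.py
```

```text
clock: 17.02
tool_pos: [0.5286, -0.0501, 0.1611]
ee_rot: [0.084, 0.996, -0.0, 0.0]
wrist_force: [1.6, -0.9, 3.4]
opening: -0.0002
grasp_force: 2.2
side [325, 253, 21, 19, 255] [336.5, 261.9] [ 0.58 -0.05  0.03]
side [290, 278, 6, 8, 13] [293.2, 282.3] [ 0.463 -0.129  0.03 ]
t 17.1167 p [ 0.5286 -0.0501  0.1611] q [-0.31  0.06  1.93 -0.    1.16 -1.71] F [ 1.9 -0.9  3.3] T [-0.14 -0.34 -0.02] op -0.0001 gf 2.3
yawx 170.4 z [ 0.001 -0.    -1.   ]
```

The blob could be two or three balls, so I'll print its mask and a looser mask around the mouth.

```bash
python3 - <<'E'
from h import *
f=r.grab_frame("side");h=cv2.cvtColor(f["color"],cv2.COLOR_BGR2HSV).astype(int)
c=f["color"].astype(int); d=c[...,2]-c[...,0]
for v in range(222,276): print(v,''.join('#' if d[v,u]>80 else '+' if d[v,u]>40 else '.' if d[v,u]>22 else ' ' for u in range(295,372)))
E
```

```text
222               .+++++.       .++++............................................
223                ..+++.       .+++++...........................................
224                 ..++.       .+++++...........................................
225                             .+++++...........................................
226                             +++++............................................
227                            .+++++............................................
228                           .+++++.............................................
229                           .+++++. ...........................................
230                           .+++...............................................
231                           ...... ............................................
232                           ...................................................
233                           ...................................................
234                          ....................................................
235                         ......
[... 2627 characters left out ...]
++++.++###########+  ............. .........
268 .....                  ...  ...........++##########.  ...........   .........
269 .....                    ...  ...     ..++########+.  .........    ..........
270 ....                        ........ ...+++#######+.  ........    ...........
271 ....                         .....  . ...+++++++++.   .....       ...........
272 ....                              ....  ..+++++++..   ..         ............
273 ....                                    .............            ............
274 ..+.                                                            .............
275 ..+.    .                                                       .............
```

The mask shows three separate balls in the bowl, at about (341,257), (331,260) and (340,266), with none left at the mouth. I'll ease the jar back along the same arc.

```bash
python3 -m jog '[[1,0.1,0,-0.4,0,0,0],[1,0.13,0,-0.4,0,0,0],[1,0.2,0,-0.53,0,0,0],[1,0.2,0,-0.53,0,0,0],[1,0.3,0,-0.52,0,0,0],[1,0.3,0,-0.52,0,0,0],[1,0.37,0,-0.5,0,0,0],[1,0.37,0,-0.5,0,0,0],[1,0.45,0,-0.46,0,0,0],[1,0.45,0,-0.46,0,0,0],[1,0.5,0,-0.41,0,0,0],[1,0.5,0,-0.41,0,0,0]]'; python3 -m jog '[[1,0.55,0,-0.36,0,0,0],[1,0.55,0,-0.35,0,0,0],[1,0.46,0,-0.29,0,0,0],[1,0.46,0,-0.29,0,0,0],[1,0.49,0,-0.22,0,0,0],[1,0.49,0,-0.22,0,0,0],[1,0.52,0,-0.15,0,0,0],[1,0.52,0,-0.14,0,0,0]]'; python3 -m jog '[[1,0.55,0,-0.07,0,0,0],[1,0.55,0,-0.06,0,0,0],[1,0.55,0,0,0,0,0],[1,0.55,0,0,0,0,0],[1,0.5,0,0.1,0,0,0],[1,0.5,0,0.1,0,0,0]]'; python3 -m jog '[[1,0.4,0,0.14,0,0,0],[1,0.3,0,0.1,0,0,0],[1,0.3,0,0.1,0,0,0],[1,0.3,0,0,0,0,0],[1,0.3,0,0,0,0,0],[1,0.3,0,0,0,0,0],[1,0,0,0,0,0,0]]'; python3 st.py
```

```text
clock: 18.17
tool_pos: [0.4927, -0.0441, 0.2211]
ee_rot: [0.084, 0.996, -0.001, 0.005]
wrist_force: [6.6, 0.4, 13.7]
opening: 0.0002
grasp_force: 6.4
clock: 18.83
tool_pos: [0.4505, -0.0368, 0.2397]
ee_rot: [0.084, 0.996, -0.0, 0.001]
wrist_force: [-0.5, 0.2, 9.4]
opening: 0.0
grasp_force: 4.2
clock: 19.33
tool_pos: [0.4175, -0.031, 0.2363]
ee_rot: [0.084, 0.996, 0.0, -0.001]
wrist_force: [-1.0, 0.2, 3.3]
opening: 0.0
grasp_force: 1.3
clock: 19.92
tool_pos: [0.3994, -0.028, 0.233]
ee_rot: [0.084, 0.996, 0.0, -0.0]
wrist_force: [0.2, 0.3, 0.1]
opening: 0.0001
grasp_force: 0.0
t 19.9167 p [ 0.3994 -0.028   0.233 ] q [-0.36 -0.38  2.17  0.    1.36 -1.76] F [0.2 0.3 0.1] T [-0.01  0.02  0.06] op 0.0001 gf 0.0
yawx 170.3 z [-0.001  0.    -1.   ]
```

```bash
python3 -m jog '[[1,0.8,0,-0.5,0,0,0],[1,0.4,0,-3,0,0,0],[1,0,0,-4,0,0,0],[1,0,0,-4,0,0,0],[1,0,0,0,0,0,0],[1,0,0,0,0,0,0],[1,0,0,0,0,0,0],[1,0,0,0,0,0,0],[1,0,0,0,0,0,0],[1,0,0,0,0,0,0]]'; python3 st.py; python3 balls.py; python3 - <<'E'
from h import *
f=r.grab_frame("side")["color"];a=cv2.imread("pics/side0.png")
# jar stays in place: template match of foot/collar region vs initial picture, and coaster/cap region
for n,(y0,y1,x0,x1) in dict(collar=(222,250,270,306)).items():
    m=cv2.matchTemplate(f[y0-10:y1+10,x0-10:x1+10],a[y0:y1,x0:x1],cv2.TM_CCOEFF_NORMED);print(n,cv2.minMaxLoc(m))
s4=cv2.resize(cv2.imread("pics/s4.png"),(200,180),interpolation=cv2.INTER_AREA)
m=cv2.matchTemplate(f[310:390,310:400],s4[100:160,60:130],cv2.TM_CCOEFF_NORMED);print("cap",cv2.minMaxLoc(m),"expect (10,10)")
E
```

```text
clock: 20.75
tool_pos: [0.3877, -0.026, 0.3469]
ee_rot: [0.084, 0.996, 0.0, -0.001]
wrist_force: [0.2, -0.9, -0.5]
opening: -0.0
grasp_force: 0.0
t 20.75 p [ 0.3877 -0.026   0.3469] q [-0.36 -0.49  2.04 -0.    1.6  -1.76] F [ 0.2 -0.9 -0.5] T [-0.03 -0.03 -0.02] op -0.0 gf 0.0
yawx 170.4 z [-0.002  0.001 -1.   ]
side [325, 253, 21, 19, 256] [336.5, 261.9] [ 0.58 -0.05  0.03]
side [293, 254, 5, 10, 17] [294.6, 257.9] [ 0.465 -0.034  0.03 ]
side [294, 266, 5, 10, 20] [296.4, 270.6] [ 0.471 -0.085  0.03 ]
top [337, 187, 19, 15, 141] [345.7, 193.2] [ 0.578 -0.041  0.03 ]
collar (-0.2899665832519531, 0.9692736864089966, (0, 0), (10, 10))
cap (0.11086288839578629, 0.9934704899787903, (20, 20), (10, 10)) expect (10,10)
```

```bash
python3 -c "
from cell import r
print(r.close_job())"
```

```text
the job is handed in; nothing more can be done
None
```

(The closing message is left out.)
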